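# Slide a photometer's sample under the reading head and lock it in the L-slot

## Task

Load the sample into the bench photometer: with the fingertips, push the upright black knob along the long leg of the L-shaped slot right to the corner, then push it sideways along the short leg fully to the end, and leave it there with the hand clear. Only push the knob, gently: never pinch it or pull it up, and leave the loose glassware and boxes where they stand.

Things in the scene. Friction and masses are not known exactly. Their poses are not given: they have to be found in the camera images.
- photometer: Bench photometer fixed on the bench: white housing 240 (its x) by 280 (its y) mm. Origin: centre of its underside, at bench level; z up; its +x looks away from the robot, within 0.6 rad. Its +x half (x from 0 to 120 mm) is a flat bare-metal deck, top 70 mm above the bench, with a 15 mm wide L-shaped slot; else empty but for the small bottle near its +y end. The -x half is lower
- slot_start (a point): Start of the slot's centre line, at deck level; in the photometer's frame x 52, y -60 mm. From here the long leg runs 90 mm along the photometer's +y to the corner
- reading_head (a point): Centre of the flat top (114 mm above the bench, keys up to 117) of the white reading head, a fixed tunnel-like box over the -x half: in the photometer's frame x from -117 to -28, y from 0 to 138 mm. The black sample holder (92 mm above the bench at most, x from -93 to -57, 36 mm wide in y) slides into it as the knob moves: it stays level with the knob in y
- knob: The upright black knob that is pushed: plastic sleeve 18 mm in diameter, from 76 to 120 mm above the bench (6 to 50 mm above the deck), on a 12 mm steel pin in the slot with 1.5 mm play all round. Captive: it stays upright and only shifts along the slot. Origin: on the knob's axis but at bench level; axes parallel to the photometer's
- knob_mid (a point): Point on the knob's axis at the middle of its height, 98 mm above the bench (28 mm above the deck)
- slot_corner (a point): Centre of the slot's corner, at deck level; in the photometer's frame x 52, y 30 mm. From here the short leg runs 40 mm along the photometer's +x
- slot_end (a point): Centre of the knob's final place at the end of the short leg, at deck level; in the photometer's frame x 92, y 30 mm
- carriage (a joint): Travel of the knob (and the sample carriage) along the photometer's +y, in m: 0 at the start of the long leg, about 0.090 at the corner and all along the short leg, 0.0915 against the end wall. Starts between 0 and 0.03. Takes 2 to 3 N to push and stays where it is left; blocked by the slot's walls while the knob is in the short leg
- lock (a joint): Travel of the knob along the photometer's +x, in m: 0 in the middle of the long leg (play of 1.5 mm), 0.040 to 0.0415 at the end of the short leg. Takes about 2 N, stays where it is left; blocked by the slot's wall until the knob is at the corner
- lift (a joint): How far the knob is pulled up, in m: 0 at rest, at most 0.010; a spring (4 N, growing by 0.6 N per mm) holds it down. It should stay below 0.004
- sample_bottle: Loose capped glass bottle, 24 mm in diameter, 45 mm tall, standing on the metal deck near its +y end, 60 mm or more from the slot. Origin: centre of its underside. Bystander
- beaker: Loose open glass beaker, 70 mm in diameter, 90 mm tall, on the bench on the photometer's -y side. Origin: centre of its underside. Bystander
- flask: Loose white long-necked flask, 54 mm in diameter, 140 mm tall, on the bench on the photometer's -y side. Origin: centre of its underside. Bystander
- tip_box: Loose white plastic box 75 x 110 x 45 mm, on the bench on the photometer's +y side. Origin: centre of its underside. Bystander

How it is judged:
On the way:
1. the knob has been pushed along the long leg to the corner (value of joint carriage above 0.086 m and value of joint lock below 0.01 m), for 0.1 s.
At the end, for the whole second after the job is handed in: the knob rests at the end of the short leg: within 3 mm of the full side travel (lock above 0.037 m) and within 5 mm of slot_end, carriage above 0.086 m, down, at rest (value of joint carriage above 0.086 m and value of joint lock above 0.037 m and value of joint lift below 0.002 m and horizontal distance between knob and slot_end below 0.005 m and linear speed of knob below 0.01 m/s); the robot touches nothing.
It fails at once if the knob is pulled up (4 mm or more) (value of joint lift above 0.004 m).
It fails at once if the knob is pinched or pushed hard (over 40 N) (contact force between the fingers and knob above 40 N).
It fails at once if a bystander is shifted, lifted or tipped (20 mm) (distance of any of sample_bottle, beaker, flask, tip_box from where it was at the start of the episode above 0.02 m or angle between any of sample_bottle, beaker, flask's own z axis and vertical above 0.5 rad).
It also fails if it takes over 50 s, if anything falls off the work surface, if the arm or the gripper's body presses on something with over 40 N, if the wrist force passes 120 N, or if a joint passes its speed limit or range.

## Robot

A 7-joint arm with a two-finger parallel gripper is mounted at the origin on the work surface. World frame = base frame: x ahead of the robot, y to its left, z up, the work surface at z = 0. Lengths are in m, angles in rad, forces in N, time in s.
With the tool pointing down it reaches from about 0.35 to 0.9 m from the base axis. Payload 19.9 kg.
Tool frame: the origin (TCP) lies between the finger pads; the fingertips stand 19 mm ahead of it and the grasp point (between the pads) is the TCP (robot.tip_extent is the distance from the TCP to the fingertips, in m); y points along the fingers, z is the direction in which the jaws open and shut, and the axes are right-handed (so a half turn about y gives the same grasp; the last joint's range is limited). The gripper opens to 94 mm and grips with 3 to 60 N. Pads are 16 mm wide; open, the fingers measure 119 mm over their backs; the gripper's body (75 mm by 177 mm) begins 78 mm behind the grasp point.
Start: joints at [-1.248, 0.417, -0.01, 1.614, 0.005, 1.111, -0.053], TCP at [0.222, 0.584, 0.224] pointing down, gripper open.
Joint ranges: [-2.81, 2.81], [-0.39, 2.02], [-1.27, 1.25], [0.06, 2.57], [-1.19, 4.33], [0.19, 2], [-2.82, 2.82]. Speed limits (rad/s): [1.89, 1.89, 2.39, 2.39, 3.01, 3.01, 3.01].

## Interface

Orientations are given as a unit quaternion [x, y, z, w].
In Python, from bench import robot gives the robot as it stands. The module is installed in compiled form; this text tells all that it offers. Calls block until the motion is done:
- robot.goto(position, orientation): joint-space move of the TCP to a pose.
- robot.move_l(position, rotation=None, velocity=0.15, stop_force=None): straight line of the TCP; rotation=None keeps the orientation; velocity is the mean speed in m/s. With stop_force (N) it stops when the force on the tool has changed by that much, and returns True; else False.
- robot.move_joints(angles): joint-space move.
- robot.set_gripper(opening): finger opening in m; the grip force is fixed at half the most; returns when the fingers have stopped.
- robot.hold(seconds).
- robot.ik(position, orientation): joint angles nearest the present ones, or None.
- robot.sense(): the state.
- robot.get_image(name): name is "side" or "top"; returns a dict with "img" (400x640x3 uint8, red, green, blue), "camera_matrix" (3x3 intrinsics, pixels), "rvec" (rotation vector, rad) and "tvec" (3), from world to camera coordinates, as OpenCV has them. Camera axes: x right, y down, z forward; pixel columns grow to the right and rows downward; lengths in m; the calibration is good to about 2 mm. A picture is of the moment at which its call begins. There is no depth.
A pose or a line that the arm cannot do raises robot.MotionError and nothing moves.
- robot.finish_job(): hands the job in, once; it reports no verdict.
Trained networks look in a picture, given as the dict that the camera call returned (one of the last four; its "shot" number tells which), for a name from the list of things; names that differ only in an ending like _2 or _b are one class to them, and where a whole thing is asked for, a point or a joint stands for the part that bears it (a point fixed in the world has none). Each returns a list of dicts, best first, with "p" (0 to 1); they miss things now and then, are a little off and sometimes report something else, mostly with a low value. They report only what shows in the picture. A call takes as long as a camera call.
- robot.boxes_of(picture, name): "centre" ([column, row] in pixels, amid what is visible of it).
The state is a dict: "time_s": time; "joint_positions": joint angles; "dq": joint speeds; "tau": joint torques, N m; "tool_pos": TCP position; "tcp_rot": TCP orientation; "ft_force": force on the tool from outside, world axes, zero at the start; "wrist_torque": the same for the moment, N m; "opening": finger opening in m.
Only numpy, scipy, OpenCV 4.12 (cv2) and the standard library are available. Lean on these libraries where they do the work, as an engineer would, in place of code of your own. Each camera call takes 0.05 s, during which the arm holds its last target. There are 200 camera calls.

## Working session

There is one attempt and no reset: what is moved stays moved. The work goes in short steps, each a Python script; the robot and the scene stay as the last script left them, time stands still between calls to the robot, and variables do not carry over. Pictures are saved under pics/ and viewed, about 8 in all and at most 12, crops included, and the job is handed in when it is done.

```bash
mkdir -p pics; ls
cat > h.py <<'E'
import numpy as np, cv2
from bench import robot
def save(p,n): cv2.imwrite('pics/'+n+'.png',p['img'][:,:,::-1])
def ray(p,uv):
    K=np.array(p['camera_matrix']);R=cv2.Rodrigues(np.array(p['rvec'],float))[0];t=np.array(p['tvec'],float).ravel()
    d=R.T@np.linalg.inv(K)@np.array([uv[0],uv[1],1.]);c=-R.T@t
    return c,d/np.linalg.norm(d)
def atz(p,uv,z):
    c,d=ray(p,uv);return c+d*(z-c[2])/d[2]
def tri(p,a,q,b):
    A=np.zeros((3,3));v=np.zeros(3);L=[]
    for P,u in((p,a),(q,b)):
        c,d=ray(P,u);M=np.eye(3)-np.outer(d,d);A+=M;v+=M@c;L.append((c,M))
    x=np.linalg.solve(A,v);return x,[np.linalg.norm(M@(x-c)) for c,M in L]
def proj(p,X): return cv2.projectPoints(np.array(X,float).reshape(-1,3),np.array(p['rvec'],float),np.array(p['tvec'],float),np.array(p['camera_matrix']),None)[0][:,0]
E
python3 - <<'E'
from h import *
np.set_printoptions(precision=4,suppress=True)
P={n:robot.get_image(n) for n in('top','side')}
for n,p in P.items():
    save(p,n+'0');print(n,'cam',ray(p,(320,200)))
    for k in['photometer','knob','knob_mid','reading_head','slot_start','slot_corner','slot_end','sample_bottle','beaker','flask','tip_box']:
        print(k,[(np.round(b['centre'],1).tolist(),round(b['p'],2)) for b in robot.boxes_of(p,k)[:2]])
cv2.imwrite('pics/both.png',np.vstack([P['top']['img'],P['side']['img']])[:,:,::-1])
s=robot.sense();print(s['tool_pos'],s['tcp_rot'],s['ft_force'],s['time_s'])
E
```

```text
pics
top cam (array([0.3977, 0.0591, 1.0282]), array([ 0.1382, -0.0196, -0.9902]))
photometer [([333.3, 197.4], 0.56)]
knob [([344.2, 165.7], 0.49)]
knob_mid [([341.7, 161.6], 0.51), ([233.5, 215.7], 0.31)]
reading_head [([333.4, 197.8], 0.58)]
slot_start [([332.7, 195.8], 0.91), ([362.5, 200.7], 0.53)]
slot_corner [([333.6, 199.3], 0.67), ([360.9, 199.9], 0.61)]
slot_end [([334.8, 196.5], 0.58)]
sample_bottle [([274.7, 183.9], 0.5)]
beaker [([401.5, 118.3], 0.63)]
flask [([426.7, 172.9], 0.62)]
tip_box [([234.2, 215.9], 0.74)]
side cam (array([0.4003, 0.7736, 0.679 ]), array([ 0.138 , -0.7537, -0.6426]))
photometer [([320.7, 199.2], 0.59)]
knob []
knob_mid [([290.4, 159.8], 0.51)]
reading_head [([321.5, 201.8], 0.86)]
slot_start []
slot_corner [([323.8, 202.8], 0.84), ([295.8, 214.7], 0.6)]
slot_end [([323.5, 201.1], 0.55)]
sample_bottle [([296.3, 214.6], 0.63), ([294.5, 163.4], 0.41)]
beaker [([264.6, 139.4], 0.57), ([320.9, 198.5], 0.43)]
flask [([316.6, 143.3], 0.86)]
tip_box [([314.7, 282.5], 0.89)]
[0.2224 0.5841 0.2244] [ 0.6955 -0.1279  0.1279 -0.6954] [-0.117  -0.0495 -0.7869] 1.2
```

Run:
```python
import cv2
for n in('top','side'):
    i=cv2.imread(f'pics/{n}0.png')[80:320,190:470]
    cv2.imwrite(f'pics/{n}0c.png',cv2.resize(i,(700,600),interpolation=cv2.INTER_CUBIC))
```

```text
(no output)
```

View pics/top0c.png

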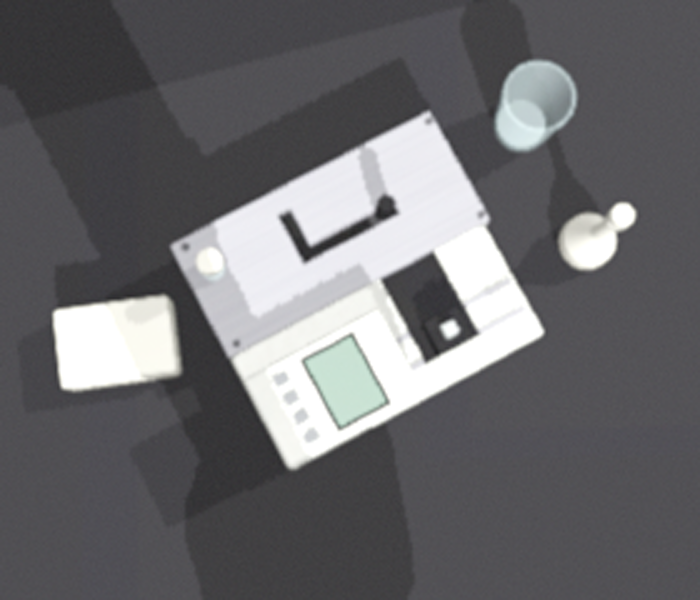

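View pics/side0c.png

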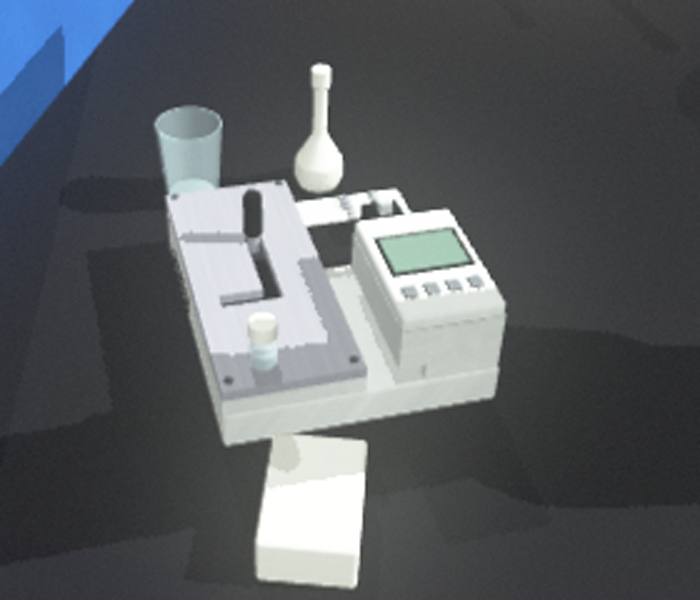

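The top view shows the deck with the slot corner at about (312,184) and the knob at about (344,163), near the slot start. The beaker and flask are on the -y side, and the bottle is near the +y end. The side view agrees. Next I'll fit the photometer pose from the deck corners in both views.

```bash
cat >> h.py <<'E'
def w(pose,x,y,z):
    c,s=np.cos(pose[2]),np.sin(pose[2]);return np.array([pose[0]+c*x-s*y,pose[1]+s*x+c*y,z])
E
python3 - <<'E'
from h import *
from scipy.optimize import least_squares
np.set_printoptions(precision=4,suppress=True)
P={n:robot.get_image(n) for n in('top','side')}
M=[(.12,-.14),(0,-.14),(0,.14),(.12,.14),(.0445,.0375)]
C={'top':[(429,111),(488,222),(233,355),(171,245),(305,262)],'side':[(167,195),(287,181),(366,378),(222,402),(282,297)]}
C={k:np.array(v)/2.5+[190,80] for k,v in C.items()}
def f(q,ns=('top','side')): return np.concatenate([(proj(P[n],[w(q,*m,.07) for m in M])-C[n]).ravel() for n in ns])
for ns in(('top',),('side',),('top','side')):
    r=least_squares(f,[.5,0,.4],args=(ns,),loss='soft_l1');print(ns,r.x);print(f(r.x,ns).reshape(-1,2).round(1).tolist())
q=r.x;np.save('pose.npy',q)
# knob top ; top view (385,203), side (253,192) crop px
k=lambda a:np.array(a)/2.5+[190,80]
inv=lambda X:(np.array([[np.cos(q[2]),np.sin(q[2])],[-np.sin(q[2]),np.cos(q[2])]])@(X[:2]-q[:2]))
a=atz(P['top'],k((386,202)),.12);b=atz(P['side'],k((253,193)),.12)
print('knob',a,inv(a),b,inv(b),inv(atz(P['top'],robot.boxes_of(P['top'],'knob')[0]['centre'],.1)))
print('bottle',inv(atz(P['top'],k((210,260)),.115)))
for n in P:
  im=cv2.resize(P[n]['img'][80:320,190:470],(700,600),interpolation=cv2.INTER_CUBIC)[:,:,::-1].copy()
  def line(pts,c): cv2.polylines(im,[((proj(P[n],[w(q,*p) for p in pts])-[190,80])*2.5).astype(int)],False,c,1)
  line([(.052,-.06,.07),(.052,.03,.07),(.092,.03,.07)],(0,0,255))
  line([(0,-.14,.07),(.12,-.14,.07),(.12,.14,.07),(0,.14,.07),(0,-.14,.07)],(0,255,0))
  line([(-.117,0,.114),(-.028,0,.114),(-.028,.138,.114),(-.117,.138,.114),(-.117,0,.114)],(255,0,0))
  cv2.imwrite(f'pics/ov_{n}.png',im)
cv2.imwrite('pics/ov.png',np.hstack([cv2.resize(cv2.imread(f'pics/ov_{n}.png'),(400,343)) for n in P]))
E
```

```text
('top',) [0.5436 0.0052 0.4706]
[[0.3, -0.0], [0.9, -1.4], [-1.2, 0.5], [0.0, -0.2], [-0.2, 0.7]]
('side',) [0.5421 0.0162 0.4603]
[[-0.1, 1.2], [0.0, 0.7], [0.3, -1.6], [-1.1, -1.6], [0.7, 1.8]]
('top', 'side') [0.5436 0.0079 0.4645]
[[-0.3, 0.2], [-0.0, -1.1], [-2.6, 0.2], [-1.0, -0.6], [-1.3, 0.6], [0.1, -0.7], [-0.0, -1.1], [0.6, -4.6], [-0.4, -4.5], [1.0, -0.6]]
knob [ 0.6129 -0.016   0.12  ] [ 0.0513 -0.0525] [ 0.6135 -0.0135  0.12  ] [ 0.0529 -0.0505] [ 0.0493 -0.0473]
bottle [0.0785 0.1125]
```

View pics/ov_top.png

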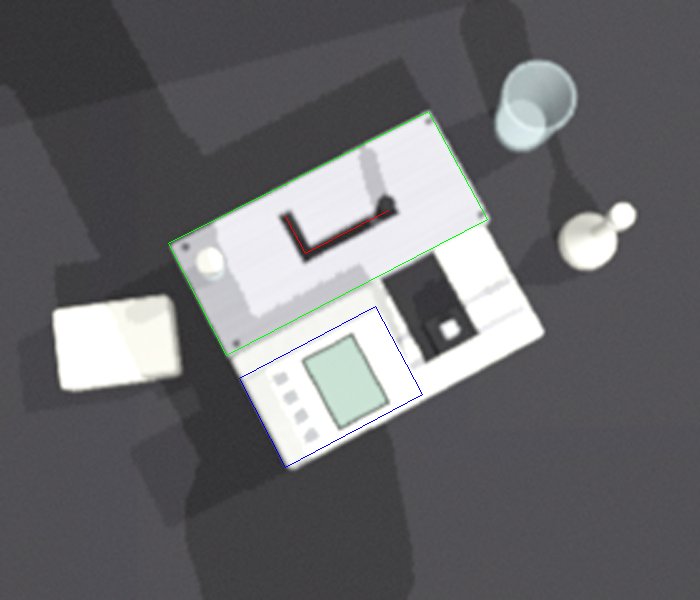

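The top-view fit (0.5436, 0.0052, 0.4706) overlays best. My marks for the near edge in the side view were probably on the housing rim. The knob is at about y = -50 mm. Next I'll close the gripper and approach behind the knob on its -y side.

```bash
cat >> h.py <<'E'
from scipy.spatial.transform import Rotation as Rot
q=np.array([.5436,.0052,.4706]);np.set_printoptions(precision=4,suppress=True)
def loc(X):
    c,s=np.cos(q[2]),np.sin(q[2]);d=np.array(X)[:2]-q[:2];return np.array([c*d[0]+s*d[1],-s*d[0]+c*d[1]])
def ori(a):
    y=np.array([0,0,-1.]);z=np.array([np.cos(a),np.sin(a),0]);return Rot.from_matrix(np.c_[np.cross(y,z),y,z]).as_quat()
E
python3 - <<'E'
from h import *
s=robot.sense();j0=np.array(s['joint_positions'])
best=None
for k in range(4):
    a=q[2]+k*np.pi/2;t=[robot.ik(w(q,x,y,z),ori(a)) for x,y,z in((.052,-.09,.22),(.052,-.09,.106),(.02,.03,.106),(.07,.03,.106))]
    print(k,[None if j is None else np.round(j,2).tolist() for j in t])
    if all(j is not None for j in t):
        c=np.abs(np.array(t[0])-j0).max()+(0 if k%2 else .0)
        if best is None or c<best[0]: best=(c,k)
k=best[1];o=ori(q[2]+k*np.pi/2);np.save('o.npy',o);print('k',k)
robot.set_gripper(0.0)
robot.goto(w(q,.052,-.09,.22),o)
print(robot.move_l(w(q,.052,-.09,.106),stop_force=8))
s=robot.sense();print(s['tool_pos'],loc(s['tool_pos']),s['opening'],s['ft_force'],s['time_s'])
P=[robot.get_image(n) for n in('top','side')]
cv2.imwrite('pics/app.png',np.hstack([cv2.resize(p['img'][100:260,230:410],(400,356),interpolation=cv2.INTER_CUBIC) for p in P])[:,:,::-1])
E
```

```text
0 [[-0.43, 0.5, 0.64, 1.61, -0.32, 1.13, 0.76], [-0.35, 0.62, 0.53, 1.7, -0.38, 0.93, 0.8], [-0.53, 0.47, 0.5, 1.92, -0.3, 0.83, 0.61], [-0.55, 0.55, 0.51, 1.8, -0.34, 0.88, 0.59]]
1 [[-0.28, 0.46, 0.43, 1.61, -0.21, 1.12, 2.24], [-0.19, 0.58, 0.3, 1.7, -0.21, 0.9, 2.24], [-0.31, 0.44, 0.23, 1.91, -0.13, 0.81, 2.03], [-0.29, 0.51, 0.17, 1.79, -0.11, 0.85, 1.97]]
2 [[-0.68, 0.67, 1.08, 1.62, -0.62, 1.23, -2.14], [-0.67, 0.85, 1.08, 1.71, -0.84, 1.11, -2.0], [-0.92, 0.71, 1.08, 1.93, -0.76, 0.99, -2.15], [-0.9, 0.79, 1.08, 1.81, -0.8, 1.06, -2.18]]
3 [[-0.52, 0.54, 0.78, 1.62, -0.41, 1.15, -0.74], [-0.51, 0.69, 0.77, 1.71, -0.57, 0.98, -0.62], [-0.63, 0.5, 0.64, 1.92, -0.39, 0.84, -0.89], [-0.64, 0.59, 0.65, 1.8, -0.44, 0.9, -0.89]]
k 3
False
[ 0.6313 -0.0516  0.1069] [ 0.0524 -0.0904] 0.00037398736443746707 [-0.4782  0.1666  0.3208] 6.3417
```

View pics/app.png

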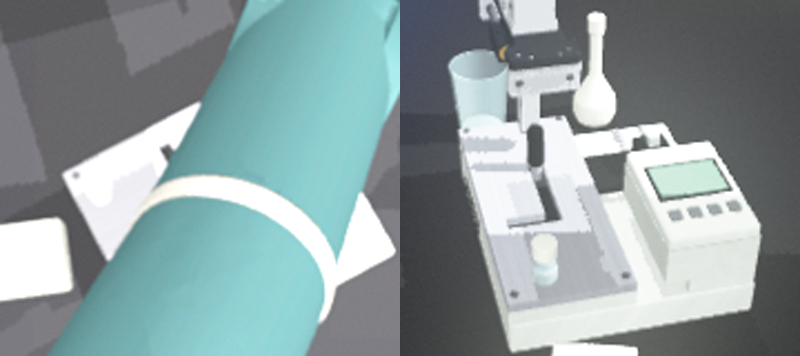

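The side view shows the closed fingers upright behind the knob and in line with it, over the bare deck. The top view is blocked by the arm. Now I'll push along the long leg.

Run:
```python
from h import *
def st(t):
    s=robot.sense();f=np.array(s['ft_force']);print(t,loc(s['tool_pos']),s['tool_pos'][2],'f_loc',loc(f[:2]+q[:2]),f[2],s['time_s'])
for y in (-.06,-.03,-.005): print(robot.move_l(w(q,.052,y,.106),velocity=.04,stop_force=12));st(y)
print(robot.move_l(w(q,.052,.02,.106),velocity=.02,stop_force=10));st('end')
p=robot.get_image('side')
cv2.imwrite('pics/push.png',cv2.resize(p['img'][100:260,230:410],(675,600),interpolation=cv2.INTER_CUBIC)[:,:,::-1])
```

```text
False
-0.06 [ 0.052  -0.0599] 0.1059606217218515 f_loc [0.1192 0.2965] -1.2015319383382779 7.3417
False
-0.03 [ 0.0521 -0.0298] 0.1059836031911591 f_loc [-0.0168 -0.0041] -0.009350178505028884 8.2417
False
-0.005 [ 0.052  -0.0048] 0.1059643066663603 f_loc [ 0.367  -0.0672] -0.14191076363954003 9.0167
True
end [0.0519 0.0128] 0.1059782790634873 f_loc [ 0.5098 -4.4219] 0.8101099815469117 9.9083
```

View pics/push.png

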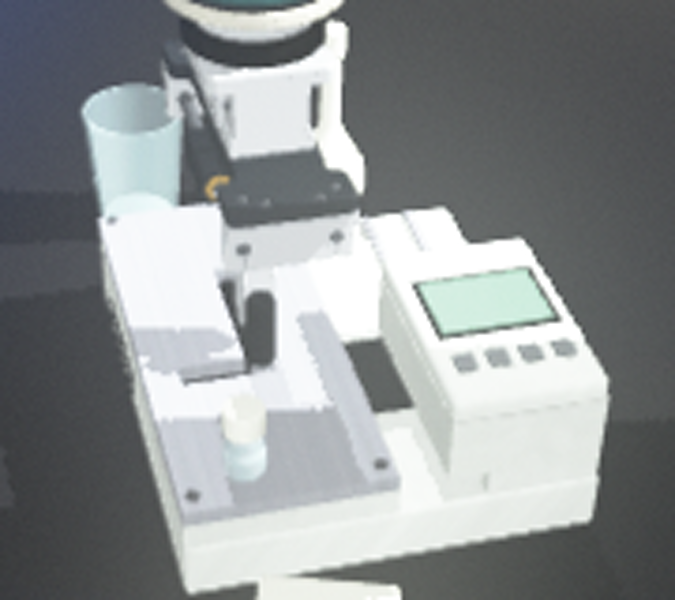

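The side view shows the knob at the corner end, at about (262,325) in the crop, with the finger behind it. It stopped near the expected wall position. I'll push again more firmly to confirm, and check against the picture.

Run:
```python
from h import *
def st(t):
    s=robot.sense();f=np.array(s['ft_force']);print(t,loc(s['tool_pos']),'f_loc',loc(f[:2]+q[:2]),f[2],s['time_s'])
print(robot.move_l(w(q,.052,.022,.106),velocity=.01,stop_force=12));st('push2')
p=robot.get_image('side')
for c,z in(((262,297),.12),((261,360),.076),):
    print('knob',loc(atz(p,np.array(c)/3.75+[230,100],z)))
print('slot end corner (99.5,37.5)?',loc(atz(p,np.array((185,380))/3.75+[230,100],.07)))
b=robot.boxes_of(p,'knob');print(b and [(x['centre'],x['p'],loc(atz(p,x['centre'],.098))) for x in b])
cv2.imwrite('pics/push2.png',cv2.resize(p['img'][150:230,260:350],(675,600),interpolation=cv2.INTER_CUBIC)[:,:,::-1])
```

```text
True
push2 [0.0518 0.0129] f_loc [ 1.4909 -4.665 ] -0.6194681079117643 10.3917
knob [0.0536 0.0354]
knob [0.0548 0.0374]
slot end corner (99.5,37.5)? [0.0996 0.0377]
[([303.0, 184.7], 0.54, array([0.045 , 0.0279]))]
```

View pics/push2.png

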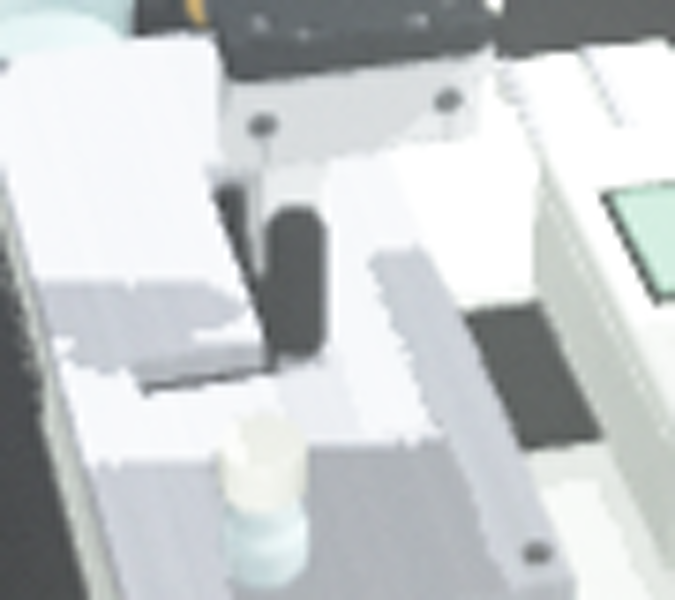

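The knob sits at the slot corner and the stop is rigid, with no movement at the higher force. My frame reads about 3 mm high in y. Now I'll go around to the knob's -x side and push along the short leg.

Run:
```python
from h import *
def st(t):
    s=robot.sense();f=np.array(s['ft_force']);print(t,loc(s['tool_pos']),'f_loc',loc(f[:2]+q[:2]),f[2],s['time_s'])
Z=.106
robot.move_l(w(q,.052,-.012,Z),velocity=.06);st('back')
for x,y in((.018,-.012),(.018,.033)):
    h=robot.move_l(w(q,x,y,Z),velocity=.06,stop_force=8);st(h)
    if h: raise SystemExit('unexpected contact')
h=robot.move_l(w(q,.06,.033,Z),velocity=.03,stop_force=12);st(h)
if not h:
    h=robot.move_l(w(q,.09,.033,Z),velocity=.02,stop_force=10);st(h)
    h=robot.move_l(w(q,.09,.033,Z),velocity=.01,stop_force=12);st(h)
p=robot.get_image('side')
cv2.imwrite('pics/lat.png',cv2.resize(p['img'][130:250,240:375],(675,600),interpolation=cv2.INTER_CUBIC)[:,:,::-1])
```

```text
back [ 0.0519 -0.0121] f_loc [-0.2481  0.6455] -0.3555449762246884 11.0583
False [ 0.0182 -0.0119] f_loc [ 0.064 -0.12 ] 0.7991489401604086 11.775
False [0.018  0.0327] f_loc [-0.1111  0.3265] 0.5872979620160202 12.675
False [0.0599 0.033 ] f_loc [-1.0371 -0.1628] 0.727674791657276 14.225
True [0.0771 0.0331] f_loc [-2.8018  0.0606] 1.8856395428099386 15.1583
True [0.0771 0.0331] f_loc [-2.6655  0.3408] 1.9434481106875732 15.6167
```

View pics/lat.png

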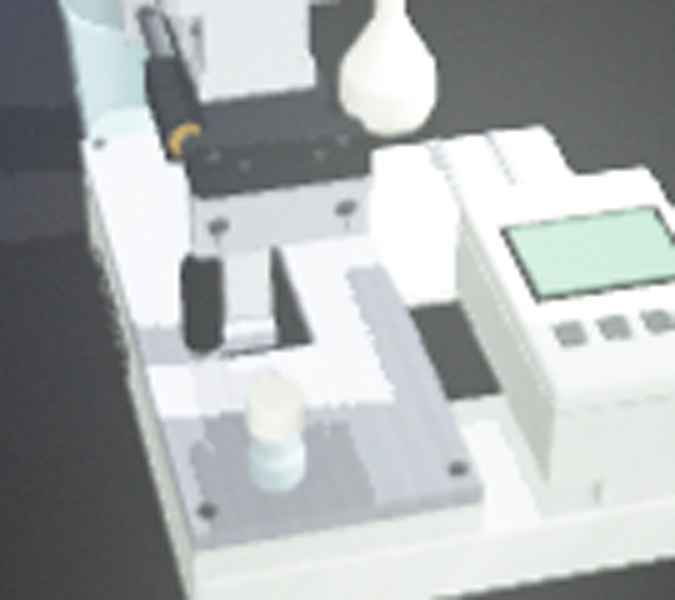

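The knob is at the end of the short leg, at about (202,300) in the crop. The hard stop came at x = 77.1 mm, against 76.5 mm predicted. Now I'll back off, lift, move clear and check.

Run:
```python
from h import *
robot.move_l(w(q,.045,.033,.106),velocity=.05)
robot.move_l(w(q,.045,.033,.25),velocity=.12)
robot.move_joints([-1.248,0.417,-0.01,1.614,0.005,1.111,-0.053])
s=robot.sense();print(s['tool_pos'],s['ft_force'],s['time_s'])
P=[robot.get_image(n) for n in('top','side')]
for n,p in zip(('top','side'),P):
    for k in('sample_bottle','beaker','flask','tip_box'): print(n,k,[np.round(x['centre'],1).tolist() for x in robot.boxes_of(p,k)[:1]])
cv2.imwrite('pics/end.png',np.hstack([cv2.resize(p['img'][80:320,190:470],(400,343),interpolation=cv2.INTER_CUBIC) for p in P])[:,:,::-1])
```

```text
[0.224  0.5831 0.2245] [-0.1252  0.3825 -0.6758] 20.0667
top sample_bottle [[274.5, 187.4]]
top beaker [[402.6, 123.5]]
top flask [[427.1, 174.6]]
top tip_box [[235.1, 214.8]]
side sample_bottle [[296.5, 215.9]]
side beaker [[264.7, 138.3]]
side flask [[314.1, 144.2]]
side tip_box [[314.2, 284.3]]
```

View pics/end.png

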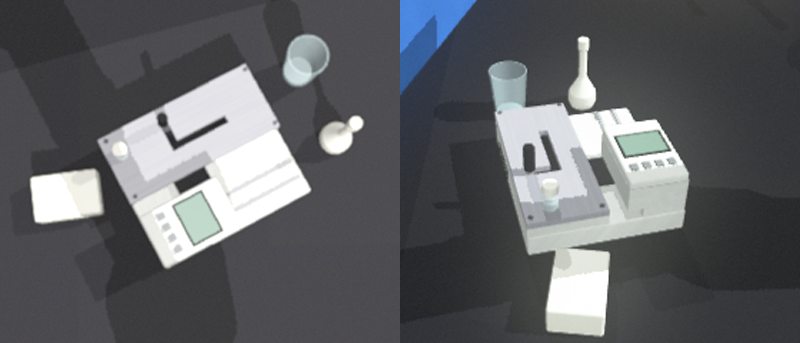

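The knob stands at the end of the short leg, at about (162,120) in the top view. The bystanders are where they were, and the hand is clear.

```bash
python3 -c "
from bench import robot
robot.finish_job()"
```

```text
the job is handed in; nothing more can be done
```

The sample is loaded and the job is handed in: the knob is at the end of the short leg and the hand is clear, at about 20 s on the robot's clock. `finish_job` gives no verdict, so this rests on my own checks.

**What I did:** With the gripper closed, I pushed the knob along the long leg until it stopped hard at the corner. I pushed again more firmly there and it did not move. I then went around to its -x side and pushed it along the short leg to the end. Both pushes used 10–12 N stop limits, well under the 40 N limit, and I never pinched or lifted the knob.

**Last checks:**
- **Knob:** the short-leg stop came within 1 mm of where I predicted (77.1 mm against 76.5 mm). The final top and side pictures both show the knob at the end of the short leg.
- **Bystanders:** nothing looks moved in the pictures. The detections match the first ones to within about 3 pixels, except the beaker in the top view, which read about 5 pixels off. Its side-view reading agreed to about 1 pixel and it looks unmoved, so I put that down to detector scatter.
- **Force:** the force reading with the arm clear is near zero.

**What disagreed:**
- **Position fits:** the top and side fits of the photometer differed by about 11 mm in y, probably because I mis-marked an edge in the side view. I used the top fit; the corner stop then showed it reading about 3 mm high in y, and I corrected for that.
- **Knob detections:** the network was sometimes several millimetres off or missed the knob, so I relied on the stops and the pictures instead.

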